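# Load the feeding bottle and close the rack's guard rod

## Task

Take the glass bottle out of the bottle warmer and stand it upright in the rack's empty bay, clear of the guard rod's path, without dropping or tipping it. Close the bay by pushing the steel guard rod fully home from its knob end, so that its tip goes through the hole in the opposite end board and the knob sits up against the end board on its own side. Leave the canister and the three teats standing in their places.

Things in the scene. Friction and masses are not known exactly. Their poses are not given: they have to be found in the camera images.
- rack: Wooden rack, screwed down, 170 deep (x), 214 long (y), 100 mm high; origin: centre of underside. -x: open front; +y: near end board, where the rod's knob sticks out. 12 mm base; 14 mm boards across y: near end 93..107, middle (84 high) -11..3, far end -107..-93 mm. Canister between near and middle, empty bay between middle and far. Behind (x 12..82) a 45 mm shelf, 58 mm lips, teat tops at 95 mm.
- bay (a point): Middle of the empty bay's floor, 12 mm above the rack's underside: where the bottle's underside centre belongs. The bay is 82 mm wide along the rack's y; its back wall is 37 mm behind this point (rack +x), and the rear side of the guard rod's path is 37 mm in front of it (rack -x). Boards beside it rise 88 mm above this point. Axes as the rack's.
- far_hole (a point): Centre of the 15 mm hole in the far end board (the one opposite the rod's knob), at the board's outer face, 78 mm above the rack's underside; 14 mm deep. In line with the near end board's hole along the rack's y. Axes as the rack's.
- near_hole (a point): Centre of the 15 mm hole in the near end board (the knob's side), at the board's outer face, which is the stop for the rod's knob; 214 mm from far_hole along the rack's +y. Between them the middle board has a notch 16 mm wide, open at the top, its bottom level with the holes' bottoms; the rod lies in it. Axes as the rack's.
- rod_tip (a point): Tip of the loose guard rod, on its axis; round steel, 12 mm thick, 222 mm from tip to the knob's inner face, last 10 mm tapered to 5 mm. It lies level in the near hole and the middle board's notch, axis 1.5 mm below the holes' centres, drawn back 84 to 94 mm. It slides with about 1 N towards the rack's -y. Home, the tip stands 8 mm out of the far board. Its y axis runs from tip to knob.
- rod_knob (a point): Centre of the flat outer end face (about 24 mm across) of the rod's wooden knob, on the rod's axis. The knob is 32 mm across, 26 mm long; its inner face stops against the near end board, so fully home this point is 26 mm outside that board's outer face. +y points outwards, away from the rack.
- bottle_mid (a point): Middle of the bottle, on its axis, 80 mm above its underside. Round glass bottle, 160 mm high, body 60 mm across up to 98 mm, then a shoulder, a screw collar 47 mm across from 112 to 129 mm and a cap 43 mm across from 129 to 153 mm, bevelled above; 0.2 to 0.35 kg. z points up out of its top. It can be gripped by cap and collar from above.
- bottle: The same bottle; origin at the centre of its underside.
- rod: The same guard rod, 0.15 to 0.3 kg; origin on its axis at the knob's inner face, +y out through the knob, -y to the tip.
- warmer: Round bottle warmer, fixed, 132 mm across, 100 mm high, origin at the centre of its underside. Open well about 80 mm across, its floor 30 mm above the underside; the bottle stands in it. A press button on its front is not needed.
- canister: Lidded steel canister, 65 mm across, 109 mm high, standing in the rack's other bay, its top 121 mm above the rack's underside. Origin: centre of its underside. Leave it standing.
- teat_far: Teat in a clear cap, 47 mm across, 50 mm high, in the shelf slot at the far end. Origin: centre of its underside. Leave it standing.
- teat_mid: Another teat in its cap, in the middle slot of the shelf. Leave it standing.
- teat_near: Another teat in its cap, in the shelf slot at the near end. Leave it standing.
Not all that is in view belongs to the job. There is more than one size of the rod; the job needs the larger.

How it is judged:
At the end, for the whole second after the job is handed in: Bottle upright (0.06 rad) and at rest on the bay floor behind the rod. Rod at rest through all three boards, knob within 4 mm of the near end board, tip at least 3 mm out of the far end board's hole. Canister and teats within 20 mm of where they stood (x of bottle_mid in the frame of rack between -0.036 and -0.014 m and y of bottle_mid in the frame of rack between -0.067 and -0.037 m and z of bottle_mid in the frame of bay between 0.076 and 0.084 m and angle between bottle_mid's own z axis and vertical below 0.06 rad and linear speed of each of bottle, rod below 0.02 m/s and y of rod_knob in the frame of rack below 0.137 m and y of rod_tip in the frame of rack below -0.11 m and distance between rod_tip and far_hole below 0.012 m and angle between the y axis of rod and the y axis of rack, either way round below 0.06 rad and distance of each of canister, teat_far, teat_mid, teat_near from where it was at the start of the episode below 0.02 m); the robot touches nothing.
It fails at once if the bottle is tipped (more than 0.5 rad) (angle between bottle_mid's own z axis and vertical above 0.5 rad).
It fails at once if the bottle is dropped (falls free faster than 0.5 m/s, about 13 mm) (contact force between bottle and anything else below 0.01 N and linear speed of bottle above 0.5 m/s).
It fails at once if the canister is knocked over or moved more than 20 mm (distance of canister from where it was at the start of the episode above 0.02 m or angle between canister's own z axis and vertical above 0.35 rad).
It fails at once if a teat is knocked over or moved more than 20 mm (distance of any of teat_far, teat_mid, teat_near from where it was at the start of the episode above 0.02 m or angle between any of teat_far, teat_mid, teat_near's own z axis and vertical above 0.35 rad).
It also fails if it takes over 48 s, if anything falls off the work surface, if the arm or the gripper's body presses on something with over 40 N, if the wrist force passes 120 N, or if a joint passes its speed limit or range.

## Robot

A 6-joint arm with a two-finger parallel gripper is mounted at the origin on the work surface. World frame = base frame: x ahead of the robot, y to its left, z up, the work surface at z = 0. Lengths are in m, angles in rad, forces in N, time in s.
With the tool pointing down it reaches from about 0.325 to 0.775 m from the base axis. Payload 5.5 kg.
Tool frame: the origin (TCP) lies at the very end of the fingers, on their centre line; the grasp point (between the pads) lies 19 mm behind it (pinch_z is the z of the grasp point in the tool frame, in m); z points along the fingers, y is the direction in which the jaws open and shut (so a half turn about z gives the same grasp; the last joint's range is limited). The gripper opens to 85 mm and grips with 20 to 120 N. Pads are 22 mm wide; open, the fingers measure 114 mm over their backs; the gripper's body (76 mm by 85 mm) begins 54 mm behind the grasp point. The pads swing forward as they close: fully open they stand 13 mm farther back than shut.
Start: joints at [1.053, 0.091, 1.231, -0, 1.82, -0.057], TCP at [0.267, 0.537, 0.231] pointing down, gripper open.
Joint ranges: [-2.87, 2.87], [-0.86, 2.18], [0.17, 2.46], [-1.51, 4.65], [0.06, 2.69], [-2.65, 2.65]. Speed limits (rad/s): [2.57, 2.57, 3.01, 3.14, 3.14, 3.14].

## Interface

Orientations are given as a 3x3 rotation matrix whose columns are the frame's x, y, z axes.
In Python, from plant import sense, grab_frame, finish_job, boxes_of, silhouettes, landmark_of, pinch_z gives the robot as it stands. The module is installed in compiled form; this text tells all that it offers.
- The arm moves only by the shell command python3 -m inch 'ROWS' [FORCE]. ROWS is JSON, a list of rows, each a list of 7 numbers: the turn, a rotation vector about the world's x, y, z in degrees, then the shift along the world's x, y, z in cm, then the closure in counts, from 0 (fully open) to 255 (shut). In form: [[wx, wy, wz, tx, ty, tz, hand], ...]. A call has 1 to 8 rows; each row shifts and turns the commanded pose from where the row before left it; what a row does not reach is not made up. A row lasts 1/12 s, in which the tool goes at most 41.7 mm and 7.16 degrees, less where a joint would pass 70% of its speed; a pose out of reach is approached as far as the arm can. A call is refused whole if a number of a shift passes 4.17 or a number of a turn 7.16, either way. A call with a gripper value outside its range is refused whole. The fingers move at their own pace and stop on an object; FORCE is the grip in N (left out, the last holds). Time passes only in rows, so rows that do not move let the fingers close. It gives the time, the measured TCP pose, the force and the opening at its end, in the units of the state.
- sense(): the state, without advancing time (a new reading comes with each control period).
- grab_frame(name): name is "scene" or "side" or "wrist"; returns a dict with "frame" (420x560x3 uint8, red, green, blue), "intrinsics" (3x3 intrinsics, pixels), "D" ([k1, k2, p1, p2, k3] as OpenCV has them; the pictures are not rectified), "world_from_camera" (4x4, takes a point from camera to world coordinates). Camera axes: x right, y down, z forward; pixel columns grow to the right and rows downward; lengths in m; the calibration is good to about 2 mm. A picture is of the moment at which its call begins. There is no depth.
- finish_job(): hands the job in, once; it reports no verdict.
Trained networks look in a picture, given as the dict that the camera call returned (one of the last four; its "shot" number tells which), for a name from the list of things; names that differ only in an ending like _2 or _b are one class to them, and where a whole thing is asked for, a point or a joint stands for the part that bears it (a point fixed in the world has none). Each returns a list of dicts, best first, with "confidence" (0 to 1); they miss things now and then, are a little off and sometimes report something else, mostly with a low value. They report only what shows in the picture. A call takes as long as a camera call. They do not tell look-alikes from the thing itself.
- boxes_of(label, picture): "pixel" ([column, row] in pixels, amid what is visible of it).
- silhouettes(label, picture): "mask" (420x560 bool, what is visible of it) and "pixel" ([column, row] in pixels, amid what is visible of it).
- landmark_of(label, picture): "pixel" ([column, row] in pixels: a listed point, or the origin of a listed thing).
The state is a dict: "t": time; "joint_pos": joint angles; "joint_velocities": joint speeds; "effort": joint torques, N m; "ee_pos": TCP position; "tcp_rot": TCP orientation; "force": force on the tool from outside, world axes, zero at the start; "wrist_torque": the same for the moment, N m; "grip_width": finger opening in m.
Only numpy, scipy, OpenCV 4.12 (cv2) and the standard library are available. Lean on these libraries where they do the work, as an engineer would, in place of code of your own. Each camera call takes 0.05 s, during which the arm holds its last target. There are 200 camera calls.

## Working session

There is one attempt and no reset: what is moved stays moved. The work goes in short steps, Python scripts to look and compute and a shell command to move; the robot and the scene stay as the last step left them, time stands still between calls to the robot, and variables do not carry over. Pictures are saved under pics/ and viewed, about 8 in all and at most 12, crops included, and the job is handed in when it is done.

```bash
mkdir -p pics; cat > h.py <<'E'
import numpy as np, cv2
from plant import *
def ray(P,px):
    K=np.array(P["intrinsics"]);D=np.array(P["D"],float);T=np.array(P["world_from_camera"])
    u=cv2.undistortPoints(np.array([[px]],float),K,D)[0,0]
    return T[:3,3],T[:3,:3]@np.array([u[0],u[1],1])
def onz(P,px,z):
    o,d=ray(P,px);return o+d*(z-o[2])/d[2]
def tri(obs):
    A=np.zeros((3,3));b=np.zeros(3);L=[]
    for P,px in obs:
        o,d=ray(P,px);d=d/np.linalg.norm(d);M=np.eye(3)-np.outer(d,d);A+=M;b+=M@o;L.append((o,M))
    x=np.linalg.solve(A,b);return x,[np.linalg.norm(M@(x-o))*1e3 for o,M in L]
def proj(P,X):
    T=np.linalg.inv(np.array(P["world_from_camera"]))
    return cv2.projectPoints(np.array(X,float).reshape(-1,3),cv2.Rodrigues(T[:3,:3])[0],T[:3,3],np.array(P["intrinsics"]),np.array(P["D"],float))[0][:,0]
def save(P,n,crop=None,s=1):
    f=P["frame"][:,:,::-1]
    if crop: f=f[crop[1]:crop[3],crop[0]:crop[2]]
    cv2.imwrite("pics/"+n,cv2.resize(f,None,fx=s,fy=s,interpolation=cv2.INTER_CUBIC))
E
python3 - <<'E'
from h import *
np.set_printoptions(precision=4,suppress=True)
A={n:grab_frame(n) for n in("scene","side")}
im=np.hstack([A["scene"]["frame"],A["side"]["frame"]])
save(A["scene"],"a.png",s=1.4);save(A["side"],"b.png",s=1.4)
for l in "rack bay far_hole near_hole rod_tip rod_knob bottle_mid bottle rod warmer canister teat_far teat_mid teat_near".split():
    for n in A:
        print(l,n,[(np.round(r["pixel"],1).tolist(),round(r["confidence"],2)) for r in landmark_of(l,A[n])[:3]])
s=sense();print(s["t"],s["ee_pos"],s["tcp_rot"],s["force"],s["grip_width"],pinch_z)
for n in A: print(n,np.array(A[n]["world_from_camera"]))
E
```

```text
rack scene [([295.6, 229.5], 0.69)]
rack side [([270.9, 239.6], 0.75), ([282.3, 271.8], 0.24)]
bay scene [([282.0, 209.8], 0.92)]
bay side [([189.1, 180.5], 0.65), ([278.7, 259.3], 0.58)]
far_hole scene [([278.8, 168.4], 0.61)]
far_hole side [([281.0, 268.9], 0.68), ([372.4, 364.5], 0.6)]
near_hole scene [([349.3, 213.0], 0.77)]
near_hole side [([215.5, 206.1], 0.82)]
rod_tip scene [([301.1, 187.8], 0.88), ([383.9, 278.8], 0.78)]
rod_tip side [([255.8, 244.6], 0.97), ([208.1, 189.2], 0.66), ([273.0, 241.6], 0.23)]
rod_knob scene [([391.8, 236.5], 0.9), ([448.1, 332.0], 0.77)]
rod_knob side [([192.4, 180.0], 0.92), ([268.2, 201.6], 0.66), ([181.2, 146.1], 0.65)]
bottle_mid scene [([202.6, 119.9], 0.9), ([260.4, 215.9], 0.34)]
bottle_mid side [([380.9, 346.0], 0.93), ([214.9, 205.7], 0.23)]
bottle scene [([205.7, 145.2], 0.61)]
bottle side [([371.7, 360.5], 0.85)]
rod scene [([381.0, 231.9], 0.86), ([438.4, 325.6], 0.63)]
rod side [([194.9, 189.8], 0.58), ([185.1, 154.9], 0.45)]
warmer scene [([205.4, 152.6], 0.85)]
warmer side [([373.0, 364.7], 0.76), ([373.7, 360.6], 0.68)]
canister 
[... 157 characters left out ...]
233.8], 0.74)]
teat_mid scene [([280.6, 228.3], 0.69), ([259.5, 214.6], 0.31)]
teat_mid side [([282.1, 220.8], 0.79)]
teat_near scene [([300.4, 241.3], 0.91), ([283.1, 208.7], 0.4)]
teat_near side [([268.1, 204.2], 0.8), ([253.0, 232.5], 0.74)]
1.5 [0.2668 0.5374 0.2313] [[-0.8957  0.4447  0.    ]
 [ 0.4447  0.8957  0.    ]
 [-0.      0.     -1.    ]] [ 0.1636 -0.116   0.035 ] 0.08540314933795988 -0.0187
scene [[-0.7377  0.506  -0.447   1.0885]
 [ 0.6751  0.5514 -0.49    0.6138]
 [-0.0015 -0.6632 -0.7484  0.9555]
 [ 0.      0.      0.      1.    ]]
side [[ 0.8228 -0.4374  0.3628  0.2569]
 [-0.5682 -0.6217  0.5391 -0.427 ]
 [-0.0103 -0.6498 -0.7601  0.7564]
 [ 0.      0.      0.      1.    ]]
```

View pictures.

View pics/a.png

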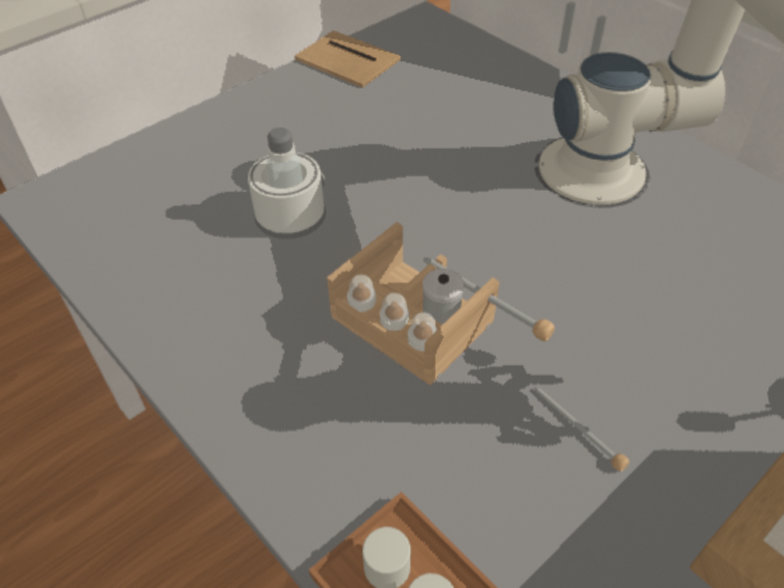

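View pics/b.png

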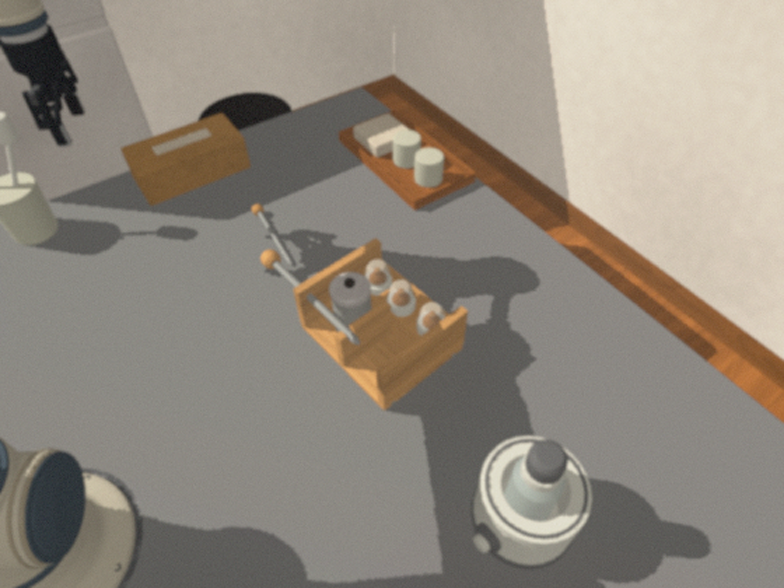

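```bash
cat > m.py <<'E'
from h import *
from scipy.optimize import least_squares
np.set_printoptions(precision=4,suppress=True)
# geometry only, from the first pictures' pixels and stored calibration (no time used by stored data)
E
python3 - <<'E'
from h import *
np.set_printoptions(precision=4,suppress=True)
import pickle
A={n:grab_frame(n) for n in("scene","side")}
pickle.dump({n:{k:v for k,v in P.items()} for n,P in A.items()},open("A.pkl","wb"))
L={"bay":([282,209.8],[278.7,259.3]),"far_hole":([278.8,168.4],[281,268.9]),"near_hole":([349.3,213],[215.5,206.1]),
"rod_tip":([301.1,187.8],[255.8,244.6]),"rod_knob":([391.8,236.5],[192.4,180]),"bottle_mid":([202.6,119.9],[380.9,346]),
"bottle":([205.7,145.2],[371.7,360.5]),"warmer":([205.4,152.6],[373,364.7]),"rack":([295.6,229.5],[270.9,239.6]),
"canister":([313.9,228.7],[253.6,230.5]),"teat_far":([258,215.7],[311.4,233.8]),"teat_near":([300.4,241.3],[268.1,204.2])}
for k,(a,b) in L.items(): print(k,*tri([(A["scene"],a),(A["side"],b)]))
E
```

```text
bay [ 0.5251 -0.0138  0.0059] [np.float64(1.7480220390612315), np.float64(1.748022039061012)]
far_hole [ 0.4874 -0.0722  0.0779] [np.float64(2.334160202527012), np.float64(2.334160202527019)]
near_hole [0.4634 0.1431 0.0793] [np.float64(3.105984528738801), np.float64(3.1059845287388406)]
rod_tip [0.4837 0.0081 0.0703] [np.float64(2.098698117375917), np.float64(2.098698117375834)]
rod_knob [0.453  0.249  0.0824] [np.float64(2.1687233400793917), np.float64(2.1687233400793633)]
bottle_mid [ 0.5303 -0.3078  0.1094] [np.float64(1.4443171471352554), np.float64(1.4443171471354725)]
bottle [ 0.5332 -0.3038  0.0285] [np.float64(2.902131575264509), np.float64(2.9021315752643235)]
warmer [ 0.538  -0.3059  0.0039] [np.float64(1.4718333491921307), np.float64(1.4718333491922853)]
rack [ 0.5414  0.0476 -0.0011] [np.float64(1.0494950193400858), np.float64(1.0494950193400154)]
canister [0.5171 0.0834 0.0138] [np.float64(1.1230265889285445), np.float64(1.1230265889285311)]
teat_far [ 0.6047 -0.0168  0.0432] [np.float64(4.268895645959226), np.float64(4.268895645959216)]
teat_near [0.5791 0.1075 0.0433] [np.float64(2.4823065972649108), np.float64(2.482306597264865)]
```

The scene shows the bottle in its warmer at (203,120). The rack is around (295,215), with three teats at its rear and the canister at (316,200). Two things could be taken for the rod:
- One lies in the rack, with its knob at (392,236) and tip at (301,188).
- A shorter one lies loose on the table, with its knob at (448,332) and tip at (384,279).

I choose the one in the rack, and will check its length and look at it in a crop.

```bash
python3 - <<'E'
from h import *
import pickle
from scipy.optimize import least_squares
np.set_printoptions(precision=4,suppress=True)
A=pickle.load(open("A.pkl","rb"));S,B=A["scene"],A["side"]
# rack-frame points
R={"bay":(-.025,-.052,.012),"far":(-.068,-.107,.078),"near":(-.068,.107,.078),"rack":(0,0,0),"can":(-.025,.048,.012),"tf":(.047,-.062,.045),"tn":(.047,.062,.045)}
obs={"bay":([282,209.8],[278.7,259.3]),"far":([278.8,168.4],[281,268.9]),"near":([349.3,213],[215.5,206.1]),"rack":([295.6,229.5],[270.9,239.6])}
def W(q,p):
    c,s=np.cos(q[2]),np.sin(q[2]);p=np.array(p);return np.array([q[0]+c*p[0]-s*p[1],q[1]+s*p[0]+c*p[1],p[2]])
def f(q):
    r=[]
    for k,(a,b) in obs.items():
        w=W(q,R[k]);r+=list(proj(S,w)[0]-a)+list(proj(B,w)[0]-b)
    return r
o=least_squares(f,[.54,.05,.1],loss="soft_l1");q=o.x;print("rack",q,"deg",np.degrees(q[2]));print(np.reshape(f(q),(-1,4)).round(1))
for k in R: print(k,W(q,R[k]))
c,s=np.cos(q[2]),np.sin(q[2])
def toR(w): return np.array([[c,s,0],[-s,c,0],[0,0,1]])@(np.array(w)-[q[0],q[1],0])
for n,w in {"tip":[.4837,.0081,.0703],"knob":[.453,.249,.0824]}.items(): print(n,toR(w))
# small rod on table z~.01
print("small", onz(S,[383.9,278.8],.006),onz(S,[448.1,332],.012), "B", onz(B,[208.1,189.2],.006),onz(B,[181.2,146.1],.012))
np.save("rack.npy",q)
im=S["frame"].copy()
yk=.107+.115
for k in R: cv2.circle(im,tuple(np.round(proj(S,W(q,R[k]))[0]).astype(int)),1,(255,0,0),-1)
for x in(-.085,.085):
  for y in(-.107,.107):
    for z in(0,.1): cv2.circle(im,tuple(np.round(proj(S,W(q,(x,y,z)))[0]).astype(int)),1,(0,0,255),-1)
im2=B["frame"].copy()
for x in(-.085,.085):
  for y in(-.107,.107):
    for z in(0,.1): cv2.circle(im2,tuple(np.round(proj(B,W(q,(x,y,z)))[0]).astype(int)),1,(0,0,255),-1)
a=cv2.resize(im[150:340,225:455],None,fx=1.7,fy=1.7*1.5,interpolation=3);b=im2[130:300,160:350]
a=cv2.resize(im[150:345,225:460],(399,331),interpolation=3);b=cv2.resize(im2[130:295,160:359],(399,331),interpolation=3)
cv2.imwrite("pics/c.png",np.hstack([a,b])[:,:,::-1])
E
```

```text
rack [0.543  0.0441 0.1216] deg 6.966869722505377
[[ 1.8 -1.1 -0.3 -2.4]
 [-0.8  0.7 -1.2 -1.1]
 [ 1.2 -0.4  1.3  1.1]
 [-2.  -0.7  1.   0.3]]
bay [ 0.5245 -0.0106  0.012 ]
far [ 0.4885 -0.0704  0.078 ]
near [0.4626 0.1421 0.078 ]
rack [0.543  0.0441 0.    ]
can [0.5124 0.0887 0.012 ]
tf [ 0.5972 -0.0117  0.045 ]
tn [0.5822 0.1113 0.045 ]
tip [-0.0633 -0.0285  0.0703]
knob [-0.0645  0.2143  0.0824]
small [0.4983 0.2824 0.006 ] [0.5051 0.4543 0.012 ] B [0.4953 0.2697 0.006 ] [0.5094 0.4591 0.012 ]
```

View pics/c.png

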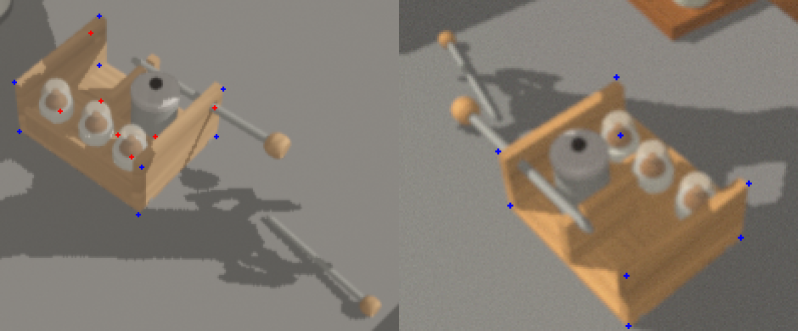

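The crop shows the chosen rod in the near board and notch, its knob at crop (277,145). The lookalike lies on the table at crop (370,306). It measures about 0.18 m against 0.243 m for the chosen one, so the choice stands. The rack fit is good to about 2 px. Next I go above the bottle.

```bash
python3 -m inch '[[0,0,-7.1,1.2,-3.8,0.75,0],[0,0,-7.1,1.2,-3.8,0.75,0],[0,0,-7.1,1.2,-3.8,0.75,0],[0,0,-7.1,1.2,-3.8,0.75,0],[0,0,-7.1,1.2,-3.8,0.75,0],[0,0,-7.1,1.2,-3.8,0.75,0],[0,0,-7.1,1.2,-3.8,0.75,0],[0,0,-7.1,1.2,-3.8,0.75,0]]' 40
python3 -m inch '[[0,0,0,1.2,-3.8,0,0],[0,0,0,1.2,-3.8,0,0],[0,0,0,1.2,-3.8,0,0],[0,0,0,1.2,-3.8,0,0],[0,0,0,1.2,-3.8,0,0],[0,0,0,1.2,-3.8,0,0],[0,0,0,1.2,-3.8,0,0],[0,0,0,1.2,-3.8,0,0]]'
python3 -m inch '[[0,0,0,1.2,-3.8,0,0],[0,0,0,1.2,-3.8,0,0],[0,0,0,1.2,-3.8,0,0],[0,0,0,1.2,-3.8,0,0],[0,0,0,1.2,-3.8,0,0],[0,0,0,1.2,-3.8,0,0],[0,0,0,0,0,0,0],[0,0,0,0,0,0,0]]'
```

```text
t: 2.27
ee_pos: [0.3628, 0.2316, 0.2919]
tcp_rot: [[-0.113, 0.994, 0.001], [0.994, 0.113, 0.0], [0.0, 0.001, -1.0]]
force: [0.8, 0.6, -0.1]
grip_width: 0.0852
t: 2.93
ee_pos: [0.4589, -0.0727, 0.2916]
tcp_rot: [[-0.118, 0.993, 0.001], [0.993, 0.118, -0.0], [-0.0, 0.001, -1.0]]
force: [0.1, 0.5, 0.9]
grip_width: 0.086
t: 3.6
ee_pos: [0.5307, -0.3005, 0.2887]
tcp_rot: [[-0.116, 0.993, -0.004], [0.993, 0.116, 0.002], [0.003, -0.003, -1.0]]
force: [-0.0, 0.7, -0.4]
grip_width: 0.0854
```

```bash
python3 - <<'E'
from h import *
np.set_printoptions(precision=4,suppress=True)
P={n:grab_frame(n) for n in("wrist","scene","side")}
m={}
for n in P:
    r=landmark_of("bottle_mid",P[n])[:1];k=silhouettes("bottle",P[n])[:1]
    print(n,[(x["pixel"],x["confidence"]) for x in r],[(x["pixel"],x["confidence"],x["mask"].sum()) for x in k])
    if r and r[0]["confidence"]>.4: m[n]=r[0]["pixel"]
    print(np.array(P[n]["world_from_camera"])[:3,3])
    if k: 
        im=P[n]["frame"].copy();c=cv2.findContours(k[0]["mask"].astype(np.uint8),0,1)[0];cv2.drawContours(im,c,-1,(255,0,0),1);P[n]["frame"]=im
print(tri([(P[n],m[n]) for n in m]))
if "scene" in m and "side" in m: print(tri([(P[n],m[n]) for n in("scene","side")]))
save(P["wrist"],"d.png",s=1)
E
```

```text
wrist [] []
[ 0.523  -0.2348  0.4309]
scene [([200.5, 117.6], 0.7)] [([199.6, 114.5], 0.85, np.int64(830))]
[1.0885 0.6138 0.9555]
side [([379.1, 343.6], 0.67)] [([384.0, 345.7], 0.56, np.int64(1886))]
[ 0.2569 -0.427   0.7564]
(array([ 0.5311, -0.3071,  0.117 ]), [np.float64(5.6696046457996365), np.float64(5.669604645799762)])
(array([ 0.5311, -0.3071,  0.117 ]), [np.float64(5.6696046457996365), np.float64(5.669604645799762)])
```

View pics/d.png

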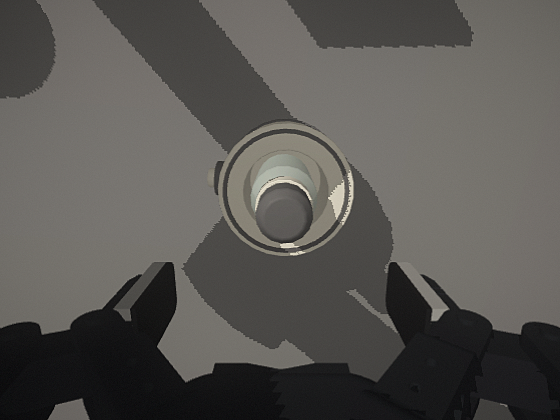

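The wrist picture shows the warmer rim, centred near (287,188), and the cap between the fingers, centred near (284,213).

```bash
python3 - <<'E'
from h import *
np.set_printoptions(precision=4,suppress=True)
P=grab_frame("wrist");s=sense()
print("cap@.183",onz(P,[284.5,211.5],.183),"left/right edges",onz(P,[256,212],.180),onz(P,[313,212],.180),"rim",onz(P,[287,188],.1),onz(P,[219,188],.1),onz(P,[354,188],.1),s["ee_pos"],s["t"])
for w in([.531,-.306,.19],[.531,-.306,.159],[.533,-.303,.03]): print(proj(P,w))
E
```

```text
cap@.183 [ 0.5336 -0.3016  0.183 ] left/right edges [ 0.5125 -0.3054  0.18  ] [ 0.555  -0.3003  0.18  ] rim [ 0.5369 -0.301   0.1   ] [ 0.4715 -0.3088  0.1   ] [ 0.6014 -0.2933  0.1   ] [ 0.5308 -0.2979  0.2919] 4.1
[[280.316  219.4732]]
[[280.319  208.2532]]
[[282.3423 176.8291]]
```

```bash
python3 -m inch '[[0,0,0,0.2,-0.55,-2.5,0],[0,0,0,0,0,-2.5,0],[0,0,0,0,0,-2.5,0],[0,0,0,0,0,-2.5,0],[0,0,0,0,0,-2.5,0],[0,0,0,0,0,-2.1,0],[0,0,0,0,0,0,0],[0,0,0,0,0,0,0]]'
python3 -m inch '[[0,0,0,0,0,0,255],[0,0,0,0,0,0,255],[0,0,0,0,0,0,255],[0,0,0,0,0,0,255],[0,0,0,0,0,0,255],[0,0,0,0,0,0,255],[0,0,0,0,0,0,255],[0,0,0,0,0,0,255]]' 45
```

```text
t: 4.77
ee_pos: [0.5322, -0.3035, 0.1442]
tcp_rot: [[-0.119, 0.993, -0.002], [0.993, 0.119, 0.002], [0.002, -0.002, -1.0]]
force: [0.5, -0.1, 0.8]
grip_width: 0.0854
t: 5.43
ee_pos: [0.5335, -0.3046, 0.1478]
tcp_rot: [[-0.118, 0.993, 0.003], [0.993, 0.118, -0.002], [-0.002, 0.003, -1.0]]
force: [-0.5, -0.1, 6.2]
grip_width: 0.0441
```

```bash
python3 -m inch '[[0,0,0,0,0,0,255],[0,0,0,0,0,0.5,255],[0,0,0,0,0,0.8,255],[0,0,0,0,0,0.8,255],[0,0,0,0,0,0.8,255],[0,0,0,0,0,0,255]]'
python3 - <<'E'
from h import *
W,S,B=grab_frame("wrist"),grab_frame("scene"),grab_frame("side");s=sense();print(s["t"],s["ee_pos"],s["force"],s["wrist_torque"],s["grip_width"])
a=cv2.resize(S["frame"][70:175,140:270],(390,315),interpolation=3);b=cv2.resize(B["frame"][285:420,310:470],(390,315),interpolation=3)
cv2.imwrite("pics/e.png",np.hstack([a,b])[:,:,::-1])
E
```

```text
t: 5.93
ee_pos: [0.5335, -0.3045, 0.1769]
tcp_rot: [[-0.118, 0.993, 0.003], [0.993, 0.118, -0.002], [-0.002, 0.002, -1.0]]
force: [-0.5, 0.1, -2.4]
grip_width: 0.0437
6.0833 [ 0.53282221 -0.30406728  0.17418572] [-0.26313218  0.3287169  -2.99601634] [ 0.04465053  0.00464322 -0.01901206] 0.04417590922030741
```

View pics/e.png

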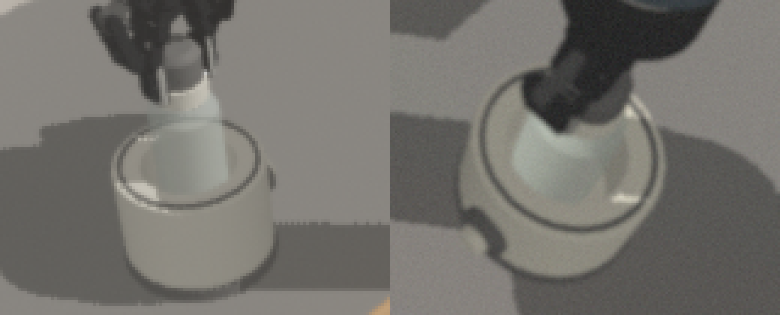

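The crop shows the bottle hanging upright in the fingers, clear of the warmer floor, gripped at the cap and collar. I lift it higher and carry it over.

```bash
python3 -m inch '[[0,0,0,0,0,0.8,255],[0,0,0,0,0,1.5,255],[0,0,0,0,0,1.8,255],[0,0,0,0,0,1.8,255],[0,0,0,0,0,1.8,255],[0,0,0,0,0,1.2,255],[0,0,0,0,0,0.6,255],[0,0,0,0,0.5,0,255]]'
python3 -m inch '[[0,0,0,-0.1,1.2,0,255],[0,0,0,-0.1,2,0,255],[0,0,0,-0.1,2.5,0,255],[0,0,0,-0.1,2.5,0,255],[0,0,0,-0.1,2.5,0,255],[0,0,0,-0.1,2.5,0,255],[0,0,0,-0.1,2.5,0,255],[0,0,0,-0.1,2.5,0,255]]'
python3 -m inch '[[0,0,0,0,2.5,0,255],[0,0,0,0,2.5,0,255],[0,0,0,0,2,0,255],[0,0,0,0,1.6,0,255],[0,0,0,0,1.1,0,255],[0,0,0,0,0.7,0,255],[0,0,0,0,0.3,0,255],[0,0,0,0,0,0,255]]'
python3 - <<'E'
from h import *
np.set_printoptions(precision=4,suppress=True)
S,B,W=grab_frame("scene"),grab_frame("side"),grab_frame("wrist");s=sense();print(s["t"],s["ee_pos"],s["force"],s["grip_width"])
save(W,"f.png")
for l in("bottle","bottle_mid"):
    m=[(P,r["pixel"]) for P in(S,B) for r in landmark_of(l,P)[:1]]
    if len(m)==2: print(l,tri(m))
E
```

```text
t: 6.75
ee_pos: [0.533, -0.2998, 0.271]
tcp_rot: [[-0.117, 0.993, 0.002], [0.993, 0.117, -0.002], [-0.002, 0.002, -1.0]]
force: [0.8, -0.3, -3.7]
grip_width: 0.044
t: 7.42
ee_pos: [0.5238, -0.1147, 0.2675]
tcp_rot: [[-0.119, 0.993, -0.003], [0.993, 0.119, 0.001], [0.001, -0.002, -1.0]]
force: [0.6, 0.5, -3.0]
grip_width: 0.0438
t: 8.08
ee_pos: [0.5246, -0.0097, 0.2688]
tcp_rot: [[-0.119, 0.993, -0.001], [0.993, 0.119, -0.0], [0.0, -0.001, -1.0]]
force: [0.1, 0.4, -2.3]
grip_width: 0.044
8.2333 [ 0.5248 -0.0108  0.2691] [-0.3131 -0.6762 -2.9004] 0.043764452844683235
bottle (array([ 0.5221, -0.0156,  0.1523]), [np.float64(1.7036489572453242), np.float64(1.70364895724527)])
bottle_mid (array([ 0.5255, -0.0163,  0.234 ]), [np.float64(2.7449684783765673), np.float64(2.744968478376416)])
```

View pics/f.png

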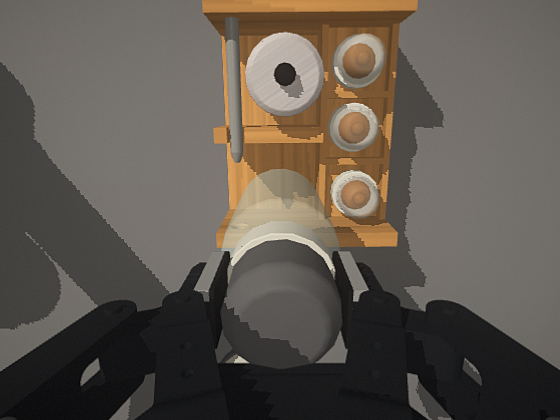

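The wrist picture shows the rack squarely below: rod tip at (236,157), middle board at row 135, far board at row 235. I overlay the fitted rack model as a check.

```bash
python3 - <<'E'
from h import *
P=grab_frame("wrist");q=np.load("rack.npy");im=P["frame"].copy();im=cv2.resize(im,None,fx=2,fy=2)
def W(p):
    c,s=np.cos(q[2]),np.sin(q[2]);return [q[0]+c*p[0]-s*p[1],q[1]+s*p[0]+c*p[1],p[2]]
def line(a,b,col): 
    t=proj(P,[W(np.array(a)+(np.array(b)-a)*k) for k in np.linspace(0,1,9)])*2
    cv2.polylines(im,[np.round(t).astype(int)],False,col,1)
for y in(-.107,-.093,.093,.107): line((-.085,y,.1),(.085,y,.1),(255,0,0))
for y in(-.011,.003): line((-.085,y,.084),(.012,y,.084),(0,0,255))
line((-.068,-.107,.0765),(-.068,.107,.0765),(0,255,0))
for p in((-.025,.048,.121),(.047,-.062,.095),(.047,0,.095),(.047,.062,.095)): cv2.circle(im,tuple(np.round(proj(P,W(p))[0]*2).astype(int)),3,(0,0,255),-1)
cv2.imwrite("pics/g.png",im[:520,360:880,::-1])
E
```

```text
(no output)
```

View pics/g.png

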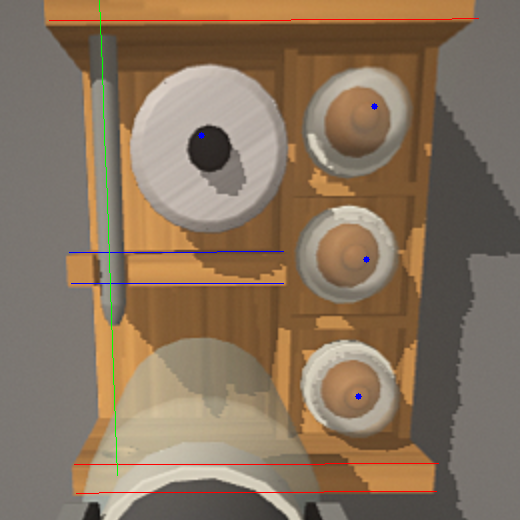

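The model matches within about 1.5 mm, so I lower the bottle.

```bash
python3 -m inch '[[0,0,0,0,0,-1,255],[0,0,0,0,0,-2,255],[0,0,0,0,0,-2,255],[0,0,0,0,0,-2,255],[0,0,0,0,0,-2,255],[0,0,0,0,0,-2,255],[0,0,0,0,0,-1.2,255],[0,0,0,0,0,-0.5,255]]'
python3 -m inch '[[0,0,0,0,0,-0.3,255],[0,0,0,0,0,-0.3,255],[0,0,0,0,0,-0.2,255],[0,0,0,0,0,-0.2,255],[0,0,0,0,0,0,255]]'
```

```text
t: 9.15
ee_pos: [0.5235, -0.0101, 0.139]
tcp_rot: [[-0.118, 0.993, -0.004], [0.993, 0.118, 0.0], [0.001, -0.004, -1.0]]
force: [-0.8, 0.1, -2.9]
grip_width: 0.0436
t: 9.57
ee_pos: [0.525, -0.0101, 0.1327]
tcp_rot: [[-0.118, 0.993, 0.001], [0.993, 0.118, -0.0], [-0.0, 0.001, -1.0]]
force: [-0.6, 0.2, -3.8]
grip_width: 0.0436
```

```bash
python3 -m inch '[[0,0,0,0,0,-0.15,255],[0,0,0,0,0,-0.15,255],[0,0,0,0,0,0,255]]'; python3 -m inch '[[0,0,0,0,0,-0.1,255],[0,0,0,0,0,-0.1,255],[0,0,0,0,0,0,255]]'
```

```text
t: 9.82
ee_pos: [0.5251, -0.0101, 0.1299]
tcp_rot: [[-0.118, 0.993, 0.001], [0.993, 0.118, -0.0], [-0.0, 0.001, -1.0]]
force: [-0.6, -0.6, 0.3]
grip_width: 0.044
t: 10.07
ee_pos: [0.5253, -0.0102, 0.1298]
tcp_rot: [[-0.118, 0.993, 0.003], [0.993, 0.118, -0.0], [-0.001, 0.003, -1.0]]
force: [-4.1, -0.0, 8.6]
grip_width: 0.0438
```

The bottle is on the floor. I ease off slightly and open.

```bash
python3 -m inch '[[0,0,0,0,0,0.15,255],[0,0,0,0,0,0,200],[0,0,0,0,0,0,120],[0,0,0,0,0,0,60],[0,0,0,0,0,0,0],[0,0,0,0,0,0,0],[0,0,0,0,0,0,0],[0,0,0,0,0,0,0]]'
python3 -m inch '[[0,0,0,0,0,1,0],[0,0,0,0,0,2,0],[0,0,0,0,0,3,0],[0,0,0,0,0,3,0],[0,0,0,0,0,3,0],[0,0,0,0,0,1,0],[0,0,0,0,0,0,255],[0,0,0,0,0,0,255]]'
python3 - <<'E'
from h import *
np.set_printoptions(precision=4,suppress=True)
q=np.load("rack.npy");c,s_=np.cos(q[2]),np.sin(q[2])
S,B,W=grab_frame("scene"),grab_frame("side"),grab_frame("wrist");s=sense();print(s["t"],s["ee_pos"],s["force"],s["grip_width"])
save(W,"h.png")
for l in("bottle","bottle_mid","rod_knob","rod_tip","canister"):
    m=[(P,r["pixel"]) for P in(S,B) for r in landmark_of(l,P)[:1]]
    if len(m)==2:
        x,e=tri(m);d=x-[q[0],q[1],0];print(l,x,"rack",c*d[0]+s_*d[1],-s_*d[0]+c*d[1],np.round(e,1))
E
```

```text
t: 10.73
ee_pos: [0.5247, -0.0101, 0.1285]
tcp_rot: [[-0.118, 0.993, -0.0], [0.993, 0.118, 0.0], [0.0, -0.0, -1.0]]
force: [-0.1, -0.4, 1.1]
grip_width: 0.0854
t: 11.4
ee_pos: [0.525, -0.0101, 0.2588]
tcp_rot: [[-0.118, 0.993, 0.001], [0.993, 0.118, -0.0], [-0.0, 0.001, -1.0]]
force: [-0.7, -0.4, -1.0]
grip_width: 0.0639
11.55 [ 0.5242 -0.01    0.2563] [ 0.0123  0.8031 -0.4248] 0.041389721800913756
bottle [ 0.5276 -0.0171  0.013 ] rack -0.02274270135628642 -0.05886495764694592 [1.5 1.5]
bottle_mid [ 0.5251 -0.0134  0.0915] rack -0.024777687981837285 -0.054859078898882065 [0.6 0.6]
rod_knob [0.4765 0.2829 0.1434] rack -0.0370590015105374 0.2451496428350755 [19.7 19.7]
rod_tip [0.4752 0.0056 0.0762] rack -0.07201210918821922 -0.02999855993555248 [1.9 1.9]
canister [0.5125 0.0842 0.0068] rack -0.025481451884617343 0.04352504773308518 [0.6 0.6]
```

View pics/h.png

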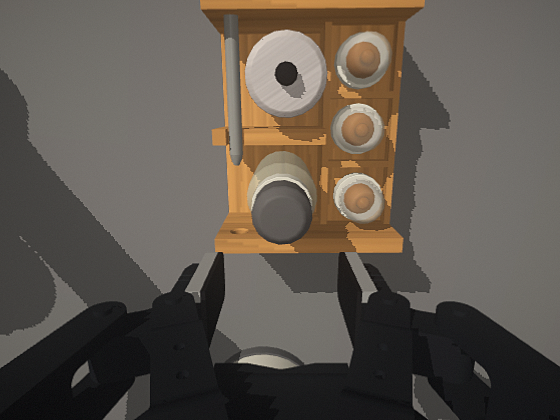

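The bottle stands upright in the bay at rack (-0.025,-0.055), cap at (282,212), and the far hole shows at (240,231). I move outside the knob with the fingers shut.

```bash
python3 -m inch '[[0,0,0,-0.78,3.2,0,255],[0,0,0,-0.98,3.9,0,255],[0,0,0,-0.98,3.9,0,255],[0,0,0,-0.98,3.9,0,255],[0,0,0,-0.98,3.9,0,255],[0,0,0,-0.98,3.9,0,255],[0,0,0,-0.98,3.9,0,255],[0,0,0,-0.98,3.9,0,255]]'
python3 -m inch '[[0,0,0,0,0.5,0,255],[0,0,0,0,0,0,255],[0,0,0,0,0,0,255]]'
python3 - <<'E'
from h import *
P=grab_frame("wrist");save(P,"i.png");print(sense()["ee_pos"],sense()["grip_width"])
q=np.load("rack.npy");c,s=np.cos(q[2]),np.sin(q[2])
for l in("rod_knob","rod"):
  for r in landmark_of(l,P)[:2]:
    x=onz(P,r["pixel"],.0765);d=x-[q[0],q[1],0];print(l,r["pixel"],r["confidence"],x,"rack",c*d[0]+s*d[1],-s*d[0]+c*d[1])
E
```

```text
t: 12.72
ee_pos: [0.4475, 0.2968, 0.2591]
tcp_rot: [[-0.118, 0.993, 0.001], [0.993, 0.118, 0.0], [0.0, 0.001, -1.0]]
force: [0.4, 0.1, 1.0]
grip_width: 0.0
t: 12.97
ee_pos: [0.4484, 0.2998, 0.2586]
tcp_rot: [[-0.119, 0.993, -0.0], [0.993, 0.119, -0.001], [-0.001, -0.0, -1.0]]
force: [-0.4, 0.8, -0.9]
grip_width: 0.0002
[0.44874576 0.29910102 0.25880203] -7.24743738787059e-05
rod_knob [357.6, 30.3] 0.95 [0.49590232 0.43936077 0.0765    ] rack 0.0011620442354558502 0.3980619447386691
rod_knob [273.2, 238.5] 0.64 [0.44670263 0.24701129 0.0765    ] rack -0.07100548932379895 0.2131003762694223
rod [278.4, 259.8] 0.83 [0.45438848 0.22529333 0.0765    ] rack -0.06601067365472674 0.1906105154140802
rod [354.6, 53.0] 0.83 [0.49648306 0.4217675  0.0765    ] rack -0.0003954822997630017 0.38052812760899707
```

View pics/i.png

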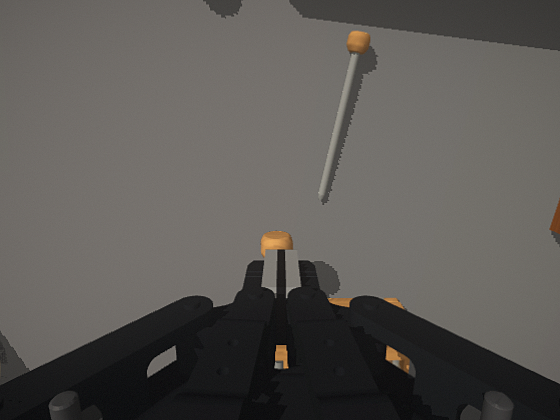

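The knob is at (277,238), rack y about 0.214, and the shut fingers are outside it. The loose small rod lies well away at (340,120). I descend and push.

```bash
python3 -m inch '[[0,0,0,-0.45,0,-2.5,255],[0,0,0,0,0,-3,255],[0,0,0,0,0,-3,255],[0,0,0,0,0,-3,255],[0,0,0,0,0,-3,255],[0,0,0,0,0,-3,255],[0,0,0,0,0,-2,255],[0,0,0,0,0,0,255]]'
python3 -m inch '[[0,0,0,0.12,-1,0,255],[0,0,0,0.12,-1,0,255],[0,0,0,0.12,-1,0,255],[0,0,0,0.12,-1,0,255],[0,0,0,0.12,-1,0,255],[0,0,0,0.12,-1,0,255],[0,0,0,0,0,0,255]]'
```

```text
t: 13.78
ee_pos: [0.4418, 0.297, 0.0582]
tcp_rot: [[-0.116, 0.993, -0.008], [0.993, 0.116, -0.005], [-0.004, -0.008, -1.0]]
force: [-1.1, -0.4, -0.5]
grip_width: 0.0001
t: 14.37
ee_pos: [0.4517, 0.238, 0.0645]
tcp_rot: [[-0.117, 0.993, 0.001], [0.993, 0.117, -0.001], [-0.001, 0.001, -1.0]]
force: [-0.3, -0.5, 0.2]
grip_width: 0.0002
```

```bash
python3 -m inch '[[0,0,0,0.08,-0.7,0,255],[0,0,0,0.08,-0.7,0,255],[0,0,0,0.08,-0.7,0,255],[0,0,0,0.08,-0.7,0,255],[0,0,0,0.08,-0.7,0,255],[0,0,0,0,0,0,255]]'
python3 - <<'E'
from h import *
S,B=grab_frame("scene"),grab_frame("side");print(sense()["force"])
a=cv2.resize(S["frame"][145:265,225:385],(400,300),interpolation=3);b=cv2.resize(B["frame"][160:310,190:390],(400,300),interpolation=3)
cv2.imwrite("pics/j.png",np.hstack([a,b])[:,:,::-1])
E
```

```text
t: 14.87
ee_pos: [0.4552, 0.2034, 0.0636]
tcp_rot: [[-0.117, 0.993, -0.0], [0.993, 0.117, -0.001], [-0.001, -0.0, -1.0]]
force: [-0.5, 0.5, 1.0]
grip_width: -0.0001
[ 0.59712831 -0.11445089 -0.0801155 ]
```

View pics/j.png

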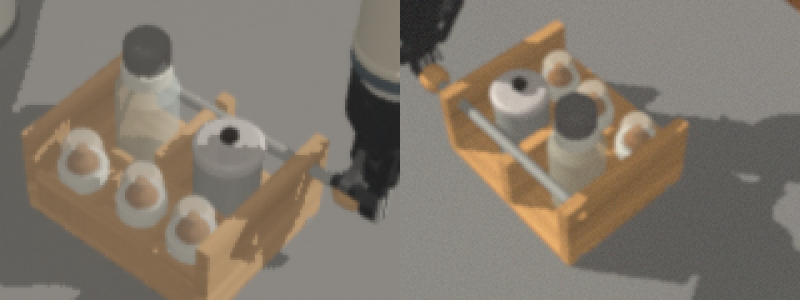

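The picture shows the rod (side crop (440,75) to (568,195)) close to the far board and in line with the hole. I push on gently.

```bash
python3 -m inch '[[0,0,0,0.05,-0.4,0,255],[0,0,0,0.05,-0.4,0,255],[0,0,0,0.05,-0.4,0,255],[0,0,0,0.05,-0.4,0,255],[0,0,0,0.05,-0.4,0,255],[0,0,0,0,0,0,255]]'
python3 -m inch '[[0,0,0,0.02,-0.15,0,255],[0,0,0,0.02,-0.15,0,255],[0,0,0,0,0,0,255]]'
```

```text
t: 15.47
ee_pos: [0.4577, 0.184, 0.0638]
tcp_rot: [[-0.118, 0.993, 0.0], [0.993, 0.118, -0.001], [-0.001, -0.0, -1.0]]
force: [-0.9, -0.1, -0.4]
grip_width: -0.0001
t: 15.72
ee_pos: [0.458, 0.1817, 0.0638]
tcp_rot: [[-0.118, 0.993, -0.0], [0.993, 0.118, -0.0], [-0.0, -0.0, -1.0]]
force: [0.1, 0.5, -0.6]
grip_width: 0.0001
```

```bash
python3 -m inch '[[0,0,0,0.01,-0.12,0,255],[0,0,0,0.01,-0.12,0,255],[0,0,0,0,0,0,255]]'
python3 -m inch '[[0,0,0,0.01,-0.1,0,255],[0,0,0,0,0,0,255]]'
python3 -m inch '[[0,0,0,0.01,-0.1,0,255],[0,0,0,0,0,0,255]]'
```

```text
t: 15.97
ee_pos: [0.4582, 0.1794, 0.0638]
tcp_rot: [[-0.118, 0.993, 0.0], [0.993, 0.118, -0.0], [-0.0, 0.0, -1.0]]
force: [0.1, 0.5, -0.5]
grip_width: 0.0002
t: 16.13
ee_pos: [0.4584, 0.1785, 0.0638]
tcp_rot: [[-0.118, 0.993, 0.0], [0.993, 0.118, -0.0], [-0.0, 0.0, -1.0]]
force: [0.6, 0.1, 0.2]
grip_width: 0.0
t: 16.3
ee_pos: [0.4584, 0.1775, 0.0638]
tcp_rot: [[-0.118, 0.993, 0.0], [0.993, 0.118, 0.0], [0.0, 0.0, -1.0]]
force: [0.1, 1.5, -0.3]
grip_width: -0.0001
```

```bash
for i in 1; do :; done; python3 -m inch '[[0,0,0,0.01,-0.1,0,255],[0,0,0,0,0,0,255]]' | grep -E 'ee|force'
python3 -m inch '[[0,0,0,0.01,-0.1,0,255],[0,0,0,0,0,0,255]]'| grep -E 'ee|force'
python3 - <<'E'
from h import *
q=np.load("rack.npy");c,s=np.cos(q[2]),np.sin(q[2])
S,B=grab_frame("scene"),grab_frame("side")
for l in("rod_tip","rod_knob","rod"):
    m=[(P,r["pixel"]) for P in(S,B) for r in landmark_of(l,P)[:1]]
    if len(m)==2:
        x,e=tri(m);d=x-[q[0],q[1],0];print(l,x,"rack",c*d[0]+s*d[1],-s*d[0]+c*d[1],np.round(e,1))
a=cv2.resize(S["frame"][145:265,225:385],(400,300),interpolation=3);b=cv2.resize(B["frame"][160:310,190:390],(400,300),interpolation=3)
cv2.imwrite("pics/k.png",np.hstack([a,b])[:,:,::-1])
E
```

```text
ee_pos: [0.4585, 0.1775, 0.0639]
force: [-0.2, 5.8, -0.9]
ee_pos: [0.4584, 0.1774, 0.0639]
force: [0.4, 9.5, -1.4]
rod_tip [ 0.49267041  0.14018475 -0.14932395] rack -0.03833467442571853 0.10148691942295279 [125.5 125.5]
rod_knob [0.45995936 0.172045   0.07831484] rack -0.06693969847905962 0.13707961849892336 [3.1 3.1]
```

View pics/k.png

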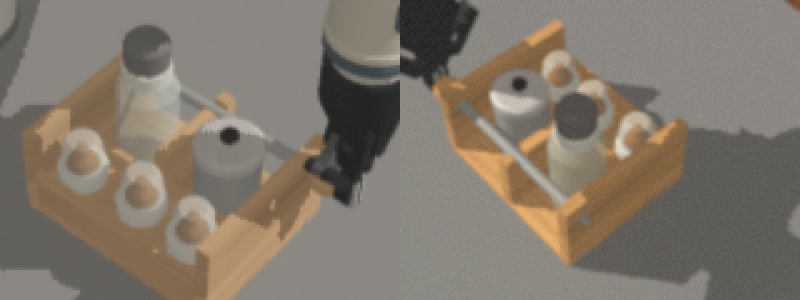

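The rod hits a hard stop at 9.5 N with the fingers where the home position should be. The tip shows outside the far board at crop (585,217). I back off and check.

```bash
python3 -m inch '[[0,0,0,-0.06,0.5,0,255],[0,0,0,-0.24,2,0,255],[0,0,0,-0.3,3,0,255],[0,0,0,0,0,2.5,255],[0,0,0,0,0,4,255],[0,0,0,0,0,4,255],[0,0,0,0,0,4,255],[0,0,0,0,0,0,255]]'
python3 - <<'E'
from h import *
q=np.load("rack.npy");c,s=np.cos(q[2]),np.sin(q[2])
S,B=grab_frame("scene"),grab_frame("side")
for l in("rod_tip","rod_knob","rod","bottle_mid","canister","teat_far","teat_near"):
    m=[(P,r["pixel"]) for P in(S,B) for r in landmark_of(l,P)[:2]];print(l,[np.round(x[1]).tolist() for x in m])
    m=[(P,r["pixel"]) for P in(S,B) for r in landmark_of(l,P)[:1]]
    if len(m)==2:
        x,e=tri(m);d=x-[q[0],q[1],0];print(l,x,"rack",c*d[0]+s*d[1],-s*d[0]+c*d[1],np.round(e,1))
def W(p): return [q[0]+c*p[0]-s*p[1],q[1]+s*p[0]+c*p[1],p[2]]
print("expect knob,tip",[proj(P,[W((-.068,.133,.0765)),W((-.068,-.115,.0765))]).round().tolist() for P in(S,B)])
a=cv2.resize(S["frame"][145:265,225:385],(400,300),interpolation=3);b=cv2.resize(B["frame"][160:310,190:390],(400,300),interpolation=3)
cv2.imwrite("pics/l.png",np.hstack([a,b])[:,:,::-1])
E
```

```text
t: 17.7
ee_pos: [0.455, 0.2312, 0.2186]
tcp_rot: [[-0.118, 0.993, 0.013], [0.993, 0.118, 0.004], [0.003, 0.013, -1.0]]
force: [0.3, 0.7, 1.9]
grip_width: -0.0001
rod_tip [[384.0, 277.0], [207.0, 149.0], [286.0, 271.0], [206.0, 188.0]]
rod_tip [ 0.49519664  0.13533514 -0.14674325] rack -0.03641533227005452 0.09636669040826525 [130.4 130.4]
rod_knob [[445.0, 333.0], [362.0, 220.0], [212.0, 202.0], [255.0, 231.0]]
rod_knob [ 0.48439423  0.39334779 -0.12463738] rack -0.015842235639086502 0.3537845726134977 [62.4 62.4]
rod [[439.0, 323.0], [347.0, 215.0], [188.0, 153.0], [217.0, 209.0]]
rod [0.50772192 0.42623835 0.01270467] rack 0.011302686739734502 0.38360274970040587 [5.9 5.9]
bottle_mid [[280.0, 182.0], [274.0, 239.0]]
bottle_mid [ 0.51717862 -0.01998699  0.09339875] rack -0.03343551652166294 -0.06047492728314674 [7.8 7.8]
canister [[314.0, 228.0], [253.0, 232.0], [212.0, 200.0]]
canister [0.51466979 0.08126354 0.01404353] rack -0.02364459878632112 0.04033232607019878 [0.9 0.9]
teat_far [[259.0, 215.0], [283.0, 209.0], [311.0, 234.0]]
teat_far [ 0.60347492 -0.01677131  0.04463495] rack 0.05261364952010485 -0.06775033087938166 [5.2 5.2]
teat_near [[303.0, 240.0], [284.0, 272.0], [270.0, 199.0]]
teat_near [ 0.5249451   0.01911334 -0.08498074] rack -0.020983692218823475 -0.022605324840667934 [28.6 28.6]
expect knob,tip [[[360.0, 219.0], [276.0, 168.0]], [[210.0, 201.0], [282.0, 271.0]]]
```

View pics/l.png

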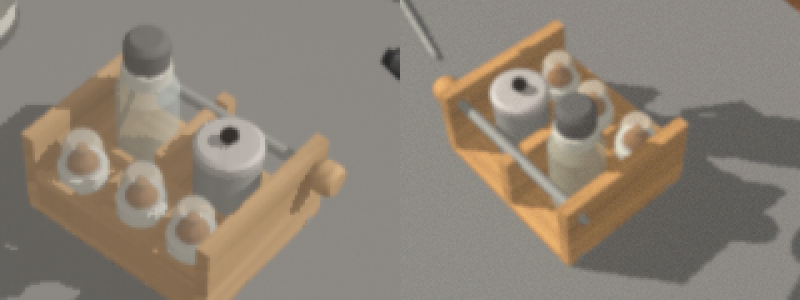

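```bash
python3 -c "
from plant import *
print(finish_job(), sense()['t'])"
```

```text
the job is handed in; nothing more can be done
the job is handed in; nothing more can be done
```

The bottle is out of the warmer and standing upright in the empty bay, the guard rod is pushed home, and I handed the job in at about 19 s. No verdict comes back, so what follows is from my own last checks.

- **Bottle:** right after I let go it measured at rack (-0.025, -0.055), upright and behind the rod. The last reading gave (-0.033, -0.060), still inside the limits. Its two camera rays missed by 8 mm, so I trust it less; the picture showed the bottle unmoved.
- **Rod:** it came to a hard stop at 9.5 N, with the fingers within 2 mm of where the knob should end up. The knob and side-view tip pixels are within about 2 to 4 px of the home position, and the tip shows outside the far board.
- **Canister and teats:** they look untouched in the last picture. The canister and far teat measured within about 5 mm of their first readings. I did not re-measure the middle teat.
- **Detections that failed:** at the end the network's first choice in the scene view for rod tip, rod knob and rod was the small rod on the table. The near teat came out as nonsense because the two views did not agree. I left these out and went by the pictures and pixel positions.

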